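# Pop open the touch-lid scraps caddy

## Robot

A 6-joint arm with a two-finger parallel gripper is mounted at the origin on the work surface. World frame = base frame: x ahead of the robot, y to its left, z up, the work surface at z = 0. Lengths are in m, angles in rad, forces in N, time in s.
With the tool pointing down it reaches from about 0.425 to 0.95 m from the base axis. Payload 3.5 kg.
Tool frame: the origin (TCP) lies on the centre line of the jaws, within the pads' length; the fingertips stand 8 mm ahead of it and the grasp point (between the pads) lies 11 mm behind it; z points along the fingers, y is the line along which they close (so a half turn about z gives the same grasp; the last joint's range is limited). The gripper opens to 85 mm and grips with 20 to 120 N. Pads are 22 mm wide; open, the fingers measure 114 mm over their backs; the gripper's body (76 mm by 85 mm) begins 54 mm behind the grasp point. The pads swing forward as they close: fully open they stand 13 mm farther back than shut.
Start: joints at [0.957, 0.286, 1.577, -0, 1.279, -0.15], TCP at [0.302, 0.604, 0.239] pointing down, gripper open.
Joint ranges: [-2.77, 2.77], [-0.9, 2.22], [0.21, 2.48], [-1.53, 4.67], [0.24, 2.81], [-2.84, 2.84]. Speed limits (rad/s): [2.79, 2.79, 3.14, 3.14, 3.14, 3.14].

## Interface

Orientations are given as a unit quaternion [x, y, z, w].
In Python, from plant import ctrl gives the robot as it stands. The module is installed in compiled form; this text tells all that it offers.
- The arm moves only by the tool send_rows, never from a script. Its argument "steps" is a list of rows, each a list of 5 numbers: the shift along the tool's x, y, z in m, then the turn about the tool's z in degrees, then the opening, from -1 (shut) to 1 (fully open). A call has 1 to 12 rows; each row is the pose to reach, as a shift and turn from the pose commanded when the call began, along the tool's axes at that moment; what a row does not reach only later rows make up. A row lasts 1/10 s, in which the tool goes at most 50 mm and 8.59 degrees, less where a joint would pass 70% of its speed; a pose out of reach is approached as far as the arm can. A call with a gripper value outside its range is refused whole. The fingers move at their own pace and stop on an object; "squeeze" is the grip in N (left out, the last holds). Time passes only in rows, so rows that repeat a pose let the fingers close. It gives the time, the measured TCP pose, the force, the opening and the grip force at its end, in the units of the state.
- ctrl.get_state(): the state, without advancing time (a new reading comes with each control period).
- ctrl.read_camera(name): name is "scene" or "top" or "wrist"; returns the picture (420x560x3 uint8, red, green, blue); there is no depth.
- ctrl.calibration(name): a dict with "intrinsics" (3x3 intrinsics, pixels), "extrinsics" (4x4, takes a point from world to camera coordinates); the wrist camera has in their place "tool_from_camera" (4x4, takes a point from camera to tool coordinates, whose origin is the TCP and whose axes are the flange's). Camera axes: x right, y up, looking along -z (the intrinsics and any distortion apply to the point x, -y, -z); pixel columns grow to the right and rows downward; lengths in m; the calibration is good to about 2 mm. A picture is of the moment at which its call begins: read the wrist's pose just before it. calibration takes no time and is no camera call.
- ctrl.sign_off(): hands the job in; it is judged then, once.
The state is a dict: "time": time; "qpos": joint angles; "dq": joint speeds; "joint_efforts": joint torques, N m; "eef_pos": TCP position; "tcp_rot": TCP orientation; "contact_force": force on the tool from outside, world axes, zero at the start; "wrist_torque": the same for the moment, N m; "opening": opening from 0.0 (shut) to 1.0 (fully open); "finger_force": force on a finger pad.
Only numpy, scipy, OpenCV 4.12 (cv2) and the standard library are available. Lean on these libraries where they do the work, as an engineer would, in place of code of your own. Each camera call takes 0.05 s, during which the arm holds its last target. There are 200 camera calls.

## Task

Open the green-lidded scraps caddy for the cook: with the fingertips press the white pad at the front of its lid all the way down once, then let go so that the push-push latch releases and the lid pops up, and watch for two seconds that it stays fully open by itself. Do not push the opened lid back down, leave the grey-lidded caddy shut and unpressed and the jar, tub and spatula where they are; grip and lift nothing.

Things in the scene. Friction and masses are not known exactly. Their poses are not given: they have to be found in the camera images.
- green_caddy: GREEN-lidded scraps caddy: white box fixed on a dark plinth 0 to 32 mm high, 160 mm deep (its x), 130 wide (its y), rim 150 high. Origin: centre of its underside; z up, -x is its front, facing the robot within 30 deg. Hinge of the lid: along y, 75 mm behind the origin (+x), 158 up. Lid front edge: 90 mm ahead of the origin (-x); closed lid top 170 mm above the origin. The two caddies may swap places.
- green_pad (a point): Point to press: centre of the white pad (22 x 60 mm) on top of the green lid, 20 mm in from the lid's front edge, 145 mm from its hinge. It moves with the lid; its z is the lid's outward normal. The lid is 170 mm deep, 146 wide, an 8 mm plate with a skirt 18 mm down below it.
- green_lid (a joint): Lid angle (rad): 0 latched shut, negative pressed in, 1.15 fully open, held by a spring. Pad: 3 to 4 N moves it, a slight bump (4 to 6 N) at -0.037, to a firm stop at -0.065 (9.4 mm). The latch frees past about -0.05: press slowly to the stop. When the finger lifts, the lid follows, front edge rising and going back, open in 1 s. Pushing it fully down again relatches it.
- grey_caddy: A second caddy of the same build and size with a GREY lid and its own white pad; same origin and axes. To be left shut.
- grey_lid (a joint): Angle of the grey lid (rad), as for the green one; must stay at 0.
- sauce_jar: Loose red sauce jar with a white cap, 72 mm diameter, 110 mm high, standing between the caddies. Origin at the centre of its underside. Leave alone.
- tub: Loose white open plastic tub, 100 mm across, 65 mm high, to the left of the caddies. Origin at the centre of its underside. Leave alone.
- spatula: Loose red-handled spatula lying flat to the right of the caddies, about 240 mm long along its x (handle to -x), under 30 mm high. Leave alone.

How it is judged:
By the outcome, as a careful person would: the job done as asked, in the order asked, and still so for the second after the job is handed in, with the robot touching nothing.
It also fails if it takes over 35 s, if anything falls off the work surface, if the arm or the gripper's body presses on something with over 40 N, if the wrist force passes 120 N, or if a joint passes its speed limit or range.

## Working session

There is one attempt and no reset: what is moved stays moved. The work goes in short steps, Python scripts to look and compute and a tool call to move; the robot and the scene stay as the last step left them, time stands still between calls to the robot, and variables do not carry over. Pictures are saved under pics/ and viewed, at most 10 in all, crops included, and the job is handed in when it is done.

Besides the shell and the picture viewer there is one more tool, called as name([rows], argument=value, ...), one row to a line, values as JSON. send_rows: Moves the arm, as the interface text tells. Its arguments: {"type":"object","properties":{"steps":{"type":"array","items":{"type":"array","items":{"type":"number"}}},"squeeze":{"type":"number"}},"required":["steps"]}

```bash
mkdir -p pics; cat > h.py <<'E'
import numpy as np, cv2
from plant import ctrl
def save(n,f): cv2.imwrite('pics/'+f,cv2.cvtColor(ctrl.read_camera(n),cv2.COLOR_RGB2BGR))
def ray(n,u,v,z):
    c=ctrl.calibration(n);K=np.array(c['intrinsics']);E=np.array(c['extrinsics'])
    d=np.linalg.inv(K)@[u,v,1];d=E[:3,:3].T@[d[0],-d[1],-d[2]]
    o=-E[:3,:3].T@E[:3,3];return o+d*(z-o[2])/d[2]
E
python3 - <<'E'
from h import *
save('top','t1.png');save('scene','s1.png')
s=ctrl.get_state();print(s)
print(ctrl.calibration('top'))
E
```

```text
{'time': 0.1, 'qpos': array([ 9.57011506e-01,  2.87136312e-01,  1.57802555e+00,  3.70951570e-05,
        1.27857143e+00, -1.49987186e-01]), 'dq': array([-3.76274866e-04, -5.93576227e-04, -4.76713525e-03, -1.12558704e-03,
       -6.12115022e-05, -7.49793771e-05]), 'joint_efforts': array([ 9.35403477e-04, -4.07294226e+01, -2.93700367e+01, -1.19035412e-04,
        3.38555154e-03,  1.52497364e-05]), 'eef_pos': array([0.30158798, 0.60324593, 0.2380487 ]), 'tcp_rot': array([ 2.29831013e-01,  9.73229962e-01, -9.86599658e-04, -4.15353526e-04]), 'contact_force': array([-0.15237605,  0.32012698,  0.29990937]), 'wrist_torque': array([-0.00930746, -0.0195636 , -0.06812411]), 'finger_force': 0.0, 'opening': 0.9982134740831854}
{'intrinsics': array([[469.65157427,   0.        , 270.33759969],
       [  0.        , 469.65157427, 214.61998099],
       [  0.        ,   0.        ,   1.        ]]), 'extrinsics': array([[-2.79301466e-02, -9.99497943e-01,  1.49589031e-02,
        -1.50538027e-03],
       [ 9.96853659e-01, -2.67394967e-02,  7.46175645e-02,
        -6.00235569e-01],
       [-7.41801087e-02,  1.69959168e-02,  9.97100020e-01,
        -1.56375648e+00],
       [ 0.00000000e+00,  0.00000000e+00,  0.00000000e+00,
         1.00000000e+00]])}
```

View pics/t1.png

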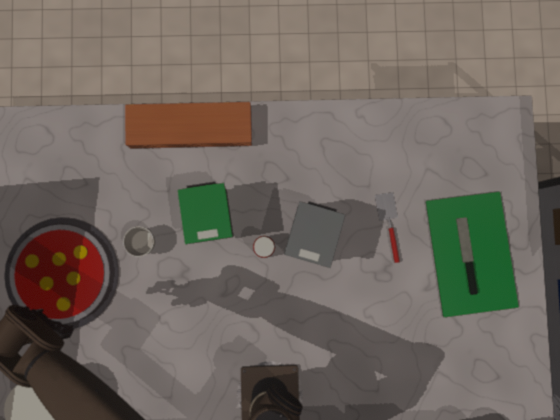

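View pics/s1.png

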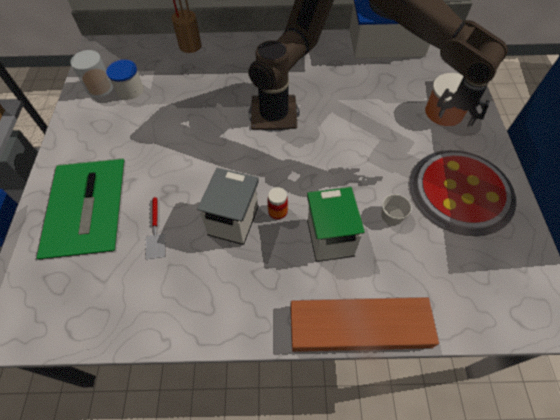

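The top view shows the green lid centred near (205,213) with its pad at (207,235), and the grey caddy to its right near (315,234). The scene view shows the green pad near (331,195). I'll enlarge both views to triangulate.

```bash
python3 - <<'E'
import cv2,numpy as np
a=cv2.imread('pics/t1.png')[175:255,165:275];b=cv2.imread('pics/s1.png')[170:270,295:405]
cv2.imwrite('pics/c1.png',np.vstack([cv2.resize(a,None,fx=4,fy=4,interpolation=2)[:, :440],cv2.resize(b,None,fx=4,fy=4,interpolation=2)])[:720][:600])
E
```

```text
(no output)
```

View pics/c1.png

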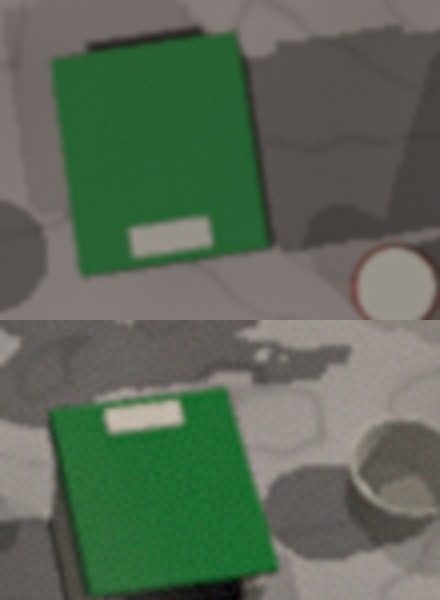

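```bash
python3 - <<'E'
from h import *
T=dict(BL=(53,60),BR=(238,34),FR=(271,245),FL=(82,276),pad=(171,237))
S=dict(BL=(277,570),BR=(90,597),FR=(50,410),FL=(228,388),pad=(144,416))
P={}
for k in T:
    t=(165+T[k][0]/4-.4,175+T[k][1]/4-.4); s=(295+S[k][0]/4-.4,170+(S[k][1]-320)/4-.4)
    # best z
    zs=np.linspace(.1,.25,301)
    d=[np.linalg.norm((ray('top',*t,z)-ray('scene',*s,z))) for z in zs]
    i=np.argmin(d);P[k]=(ray('top',*t,zs[i])+ray('scene',*s,zs[i]))/2;print(k,P[k].round(4),round(d[i],4))
f=(P['FL']+P['FR'])/2;b=(P['BL']+P['BR'])/2
print(np.linalg.norm(P['FL']-P['FR']),np.linalg.norm(f-b),np.degrees(np.arctan2(*(b-f)[[1,0]])), np.degrees(np.arctan2(-(P['FL']-P['FR'])[0],(P['FL']-P['FR'])[1])))
d=(b-f)/np.linalg.norm(b-f);print('pad from edge',f+.02*d)
c=ctrl.calibration('wrist');print(c)
E
```

```text
BL [0.6732 0.266  0.1725] 0.0012
BR [0.6902 0.1248 0.168 ] 0.0015
FR [0.5271 0.1032 0.1765] 0.0028
FL [0.5077 0.2472 0.1735] 0.0033Traceback (most recent call last):
  File "<stdin>", line 9, in <module>
  File "h.py", line 5, in ray
    c=ctrl.calibration(n);K=np.array(c['intrinsics']);E=np.array(c['extrinsics'])
ValueError: time passes only in moves, steps and waits
```

Triangulation gives the pad at about (0.537, 0.178) with the lid top at z≈0.173. The lid measures about 0.166 x 0.145 m (0.170 x 0.146 given), and the yaw is about 7.3°. All of that is consistent, so I'll move above the pad with the fingers shut.

send_rows([
  [-0.035,-0.024,-0.02,-3,-1],
  [-0.07,-0.048,-0.02,-6,-1],
  [-0.105,-0.072,-0.02,-9,-1],
  [-0.14,-0.096,-0.02,-12,-1],
  [-0.18,-0.124,-0.02,-15,-1],
  [-0.22,-0.151,-0.02,-18,-1],
  [-0.26,-0.179,-0.02,-22,-1],
  [-0.3,-0.206,-0.02,-26,-1],
  [-0.34,-0.234,-0.02,-30,-1],
  [-0.375,-0.258,-0.02,-34,-1],
  [-0.401,-0.275,-0.02,-34,-1],
  [-0.401,-0.275,-0.02,-34,-1],
])

```text
time: 1.3
eef_pos: [0.5389, 0.1751, 0.2587]
tcp_rot: [-0.062, 0.998, -0.001, -0.0]
contact_force: [-0.1, -0.2, 0.6]
opening: 0.003
finger_force: 0.0
```

```bash
python3 - <<'E'
from h import *
c=ctrl.calibration('wrist');print(c)
s=ctrl.get_state();print(s['time'],s['eef_pos'],s['tcp_rot'],s['contact_force'],s['opening'])
save('wrist','w1.png')
E
```

```text
{'intrinsics': array([[376.23535179,   0.        , 278.16725831],
       [  0.        , 376.23535179, 208.93616711],
       [  0.        ,   0.        ,   1.        ]]), 'tool_from_camera': array([[ 8.85056879e-04,  9.65796582e-01,  2.59299398e-01,
         6.38400032e-02],
       [ 9.99999608e-01, -8.48526086e-04, -2.52807906e-04,
        -1.26071899e-03],
       [-2.41387081e-05,  2.59299520e-01, -9.65796955e-01,
        -1.35394892e-01],
       [ 0.00000000e+00,  0.00000000e+00,  0.00000000e+00,
         1.00000000e+00]])}
1.3 [0.53891145 0.17507559 0.25873647] [-6.22940758e-02  9.98057676e-01 -5.13612776e-04 -2.45497469e-04] [-0.10180444 -0.24843976  0.56719618] 0.0030220042802588496
```

View pics/w1.png

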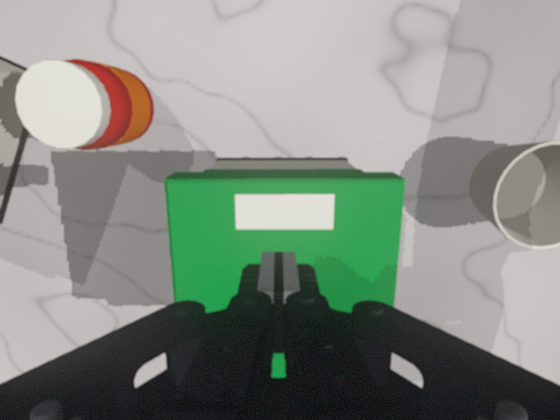

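The wrist view shows the pad centred at (285,212), about 100 px wide, which matches a lid top near 0.173. In tool axes that is an offset of +2.5 mm in x and +3 mm in y, so I'll descend to about 12 mm above it.

send_rows([
  [0.0025,0.003,0.02,0,-1],
  [0.0025,0.003,0.04,0,-1],
  [0.0025,0.003,0.055,0,-1],
  [0.0025,0.003,0.063,0,-1],
  [0.0025,0.003,0.066,0,-1],
  [0.0025,0.003,0.066,0,-1],
])

```text
time: 1.95
eef_pos: [0.5346, 0.1813, 0.1933]
tcp_rot: [-0.065, 0.998, 0.0, -0.0]
contact_force: [-0.4, 0.4, 0.8]
opening: 0.001
finger_force: 0.0
```

send_rows([
  [0,0,0.002,0,-1],
  [0,0,0.004,0,-1],
  [0,0,0.006,0,-1],
  [0,0,0.008,0,-1],
  [0,0,0.009,0,-1],
  [0,0,0.009,0,-1],
])

```text
time: 2.55
eef_pos: [0.5345, 0.1809, 0.1841]
tcp_rot: [-0.065, 0.998, -0.0, -0.0]
contact_force: [-0.0, 0.4, 0.2]
opening: -0.002
finger_force: 0.0
```

send_rows([
  [-0.002,-0.003,0.0,0,-1],
  [-0.002,-0.003,0.001,0,-1],
  [-0.002,-0.003,0.002,0,-1],
  [-0.002,-0.003,0.003,0,-1],
  [-0.002,-0.003,0.004,0,-1],
  [-0.002,-0.003,0.004,0,-1],
])

```text
time: 3.15
eef_pos: [0.5369, 0.1783, 0.18]
tcp_rot: [-0.065, 0.998, -0.0, -0.0]
contact_force: [-0.4, -0.0, -0.6]
opening: -0.004
finger_force: 0.0
```

send_rows([
  [0,0,0.001,0,-1],
  [0,0,0.002,0,-1],
  [0,0,0.003,0,-1],
  [0,0,0.004,0,-1],
  [0,0,0.004,0,-1],
])

```text
time: 3.65
eef_pos: [0.5369, 0.1784, 0.1765]
tcp_rot: [-0.065, 0.998, 0.0, -0.0]
contact_force: [-2.3, 0.1, 3.6]
opening: -0.002
finger_force: 1.8
```

Contact, at 3.6 N. I'll keep pressing slowly.

send_rows([
  [0,0,0.001,0,-1],
  [0,0,0.002,0,-1],
  [0,0,0.003,0,-1],
  [0,0,0.004,0,-1],
  [0,0,0.005,0,-1],
  [0,0,0.005,0,-1],
])

```text
time: 4.25
eef_pos: [0.5368, 0.1783, 0.171]
tcp_rot: [-0.065, 0.998, 0.0, -0.0]
contact_force: [-2.9, -0.0, 2.8]
opening: 0.002
finger_force: 1.8
```

send_rows([
  [0,0,0.0005,0,-1],
  [0,0,0.001,0,-1],
  [0,0,0.0015,0,-1],
  [0,0,0.002,0,-1],
  [0,0,0.0025,0,-1],
  [0,0,0.0025,0,-1],
])

```text
time: 4.85
eef_pos: [0.537, 0.1783, 0.1697]
tcp_rot: [-0.065, 0.998, -0.0, -0.0]
contact_force: [-4.9, -0.2, 6.9]
opening: 0.001
finger_force: 3.8
```

send_rows([
  [0,0,0.0005,0,-1],
  [0,0,0.001,0,-1],
  [0,0,0.0015,0,-1],
  [0,0,0.002,0,-1],
  [0,0,0.002,0,-1],
])

```text
time: 5.35
eef_pos: [0.537, 0.1783, 0.1695]
tcp_rot: [-0.065, 0.998, -0.0, -0.0]
contact_force: [-9.2, -2.3, 14.4]
opening: 0.003
finger_force: 7.3
```

Force reached 14 N with no further travel, so it is on the firm stop. I'll release now, going up and back toward the robot.

send_rows([
  [0,0,-0.005,0,-1],
  [0,0,-0.015,0,-1],
  [0.02,0,-0.035,0,-1],
  [0.05,0,-0.06,0,-1],
  [0.08,0,-0.085,0,-1],
  [0.1,0,-0.11,0,-1],
  [0.11,0,-0.13,0,-1],
  [0.11,0,-0.13,0,-1],
  [0.11,0,-0.13,0,-1],
  [0.11,0,-0.13,0,-1],
  [0.11,0,-0.13,0,-1],
  [0.11,0,-0.13,0,-1],
])

```text
time: 6.55
eef_pos: [0.4279, 0.164, 0.2954]
tcp_rot: [-0.065, 0.998, -0.0, -0.001]
contact_force: [0.7, -0.1, -0.1]
opening: -0.003
finger_force: 0.0
```

```bash
python3 - <<'E'
from h import *
import cv2
save('scene','s2.png');s=ctrl.get_state();print(s['time'],s['eef_pos'],s['contact_force'])
a=cv2.imread('pics/s2.png')[130:290,130:430];cv2.imwrite('pics/s2c.png',cv2.resize(a,None,fx=2.5,fy=2.5))
E
```

```text
6.6 [0.42798898 0.16401675 0.29572995] [ 0.04462206 -0.74864912 -1.08786439]
```

View pics/s2c.png

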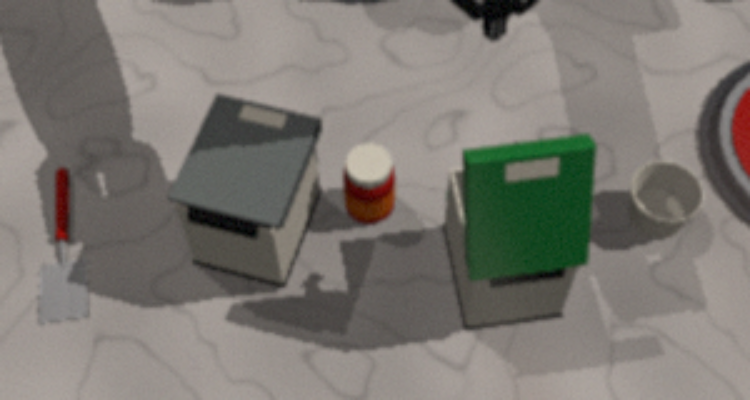

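The green lid is up, with its pad at crop (532,169) and the lid tilted back. The grey lid is shut and the jar, tub and spatula look undisturbed. I'll hold and watch for two seconds, then check the angle.

send_rows([
  [0,0,0,0,-1],
  [0,0,0,0,-1],
  [0,0,0,0,-1],
  [0,0,0,0,-1],
  [0,0,0,0,-1],
  [0,0,0,0,-1],
  [0,0,0,0,-1],
  [0,0,0,0,-1],
  [0,0,0,0,-1],
  [0,0,0,0,-1],
  [0,0,0,0,-1],
  [0,0,0,0,-1],
])

```text
time: 7.8
eef_pos: [0.428, 0.1641, 0.2968]
tcp_rot: [-0.065, 0.998, 0.0, 0.0]
contact_force: [0.0, -0.3, -0.1]
opening: -0.001
finger_force: 0.0
```

send_rows([
  [0,0,0,0,-1],
  [0,0,0,0,-1],
  [0,0,0,0,-1],
  [0,0,0,0,-1],
  [0,0,0,0,-1],
  [0,0,0,0,-1],
  [0,0,0,0,-1],
  [0,0,0,0,-1],
  [0,0,0,0,-1],
  [0,0,0,0,-1],
  [0,0,0,0,-1],
  [0,0,0,0,-1],
])

```text
time: 9.0
eef_pos: [0.428, 0.1641, 0.2968]
tcp_rot: [-0.065, 0.998, -0.0, 0.0]
contact_force: [0.2, 0.1, 0.0]
opening: 0.002
finger_force: 0.0
```

```bash
python3 - <<'E'
from h import *
save('scene','s3.png');save('top','t3.png')
d=cv2.absdiff(cv2.imread('pics/s2.png'),cv2.imread('pics/s3.png'))[170:270,290:410];print(d.max(),d.mean())
# predicted pad pixel at angle th
c=ctrl.calibration('scene');K=c['intrinsics'];E=c['extrinsics']
y=np.radians(7.2);pad=np.array([.5364,.178,.173]);u=np.array([np.cos(y),np.sin(y),0]);h=pad+.145*u-[0,0,.012]
for th in (0,.9,1.0,1.1,1.15):
    p=h+u*(-.145*np.cos(th)+.012*np.sin(th))+np.array([0,0,.145*np.sin(th)+.012*np.cos(th)])
    q=E[:3,:3]@p+E[:3,3];q=K@[q[0],-q[1],-q[2]];print(th,q[:2]/q[2])
a=cv2.imread('pics/s3.png')[160:260,290:410];b=cv2.imread('pics/t3.png')[170:270,160:340]
cv2.imwrite('pics/f3.png',np.hstack([cv2.resize(x,None,fx=2.6,fy=2.6) for x in(a,b)]))
E
```

```text
24 2.6213888888888888
0 [330.31794852 194.60095797]
0.9 [338.96181378 192.00918018]
1.0 [340.26796438 194.16308793]
1.1 [341.60216385 196.82180451]
1.15 [342.2749554  198.33573133]
```

View pics/f3.png

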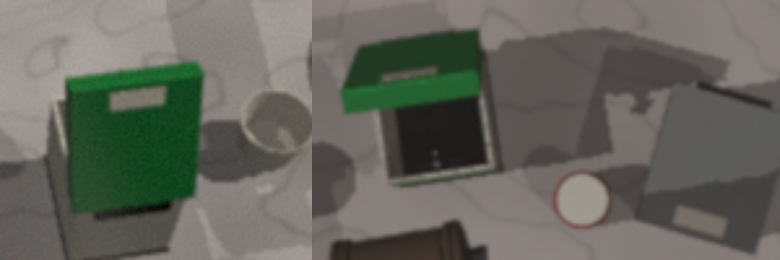

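The pad is at pixel (342.7, 197.3), which matches the fully open prediction (342.3, 198.3). The lid has not moved over 2.4 s, and the grey caddy is shut.

```bash
python3 -c "
from h import *
print(ctrl.sign_off())"
```

```text
the job is handed in; nothing more can be done
None
```

The green caddy's pad was pressed once to its stop and let go; the lid popped up and stayed fully open (about 1.13 rad measured from the camera) through 2.4 s of watching, the grey caddy is still shut, the jar, tub and spatula were left alone, and the job is handed in.

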